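# Sort scrub blocks by feel in the packing room

## Robot

A 6-joint arm with a two-finger parallel gripper is mounted at the origin on the work surface. World frame = base frame: x ahead of the robot, y to its left, z up, the work surface at z = 0. Lengths are in m, angles in rad, forces in N, time in s.
With the tool pointing down it reaches from about 0.425 to 0.95 m from the base axis. Payload 3.5 kg.
Tool frame: the origin (TCP) lies on the centre line of the jaws, within the pads' length; the fingertips stand 17 mm ahead of it and the grasp point (between the pads) lies 2 mm behind it; z points along the fingers, y is the line along which they close (so a half turn about z gives the same grasp; the last joint's range is limited). The gripper opens to 85 mm and grips with 20 to 120 N. Pads are 22 mm wide; open, the fingers measure 114 mm over their backs; the gripper's body (76 mm by 85 mm) begins 54 mm behind the grasp point. The pads swing forward as they close: fully open they stand 13 mm farther back than shut.
Start: joints at [1.13, 0.286, 1.577, -0, 1.279, -0.15], TCP at [0.193, 0.647, 0.248] pointing down, gripper open.
Joint ranges: [-2.77, 2.77], [-0.9, 2.22], [0.21, 2.48], [-1.53, 4.67], [0.24, 2.81], [-2.84, 2.84]. Speed limits (rad/s): [2.79, 2.79, 3.14, 3.14, 3.14, 3.14].

## Interface

Orientations are given as a unit quaternion [x, y, z, w].
In Python, from plant import ctrl gives the robot as it stands. The module is installed in compiled form; this text tells all that it offers.
- The arm moves only by the tool drive_tool, never from a script. Its argument "moves" is a list of rows, each a list of 3 entries, a list of its own where there are three numbers: the turn, a rotation vector about the tool's x, y, z in rad, then the shift along the tool's x, y, z in m, then the finger opening in m, from 0 to 0.0854. A call has 1 to 5 rows; each row shifts and turns the commanded pose from where the row before left it, along the tool's axes as they then stand; what a row does not reach is not made up. A row lasts 1/8 s, in which the tool goes at most 62.5 mm and 10.7 degrees, less where a joint would pass 70% of its speed; a pose out of reach is approached as far as the arm can. A call with a gripper value outside its range is refused whole. The fingers move at their own pace and stop on an object; "grip_force" is the grip in N (left out, the last holds). Time passes only in rows, so rows that do not move let the fingers close. It gives the time, the measured TCP pose, the force, the opening and the grip force at its end, in the units of the state.
- ctrl.get_state(): the state, without advancing time (a new reading comes with each control period).
- ctrl.read_camera(name): name is "side" or "top" or "wrist"; returns a dict with "image" (400x640x3 uint8, red, green, blue), "fx", "fy", "cx", "cy" (pixels), "R" (3x3) and "t" (3): a world point X has camera coordinates R X + t. Camera axes: x right, y down, z forward; pixel columns grow to the right and rows downward; lengths in m; the calibration is good to about 2 mm. The wrist camera is an equidistant fisheye: a pixel r from the principal point sees the ray r / f radians off the axis. A picture is of the moment at which its call begins. There is no depth.
- ctrl.sign_off(): hands the job in; it is judged then, once.
The state is a dict: "time": time; "qpos": joint angles; "dq": joint speeds; "joint_efforts": joint torques, N m; "eef_pos": TCP position; "tcp_rot": TCP orientation; "contact_force": force on the tool from outside, world axes, zero at the start; "wrist_torque": the same for the moment, N m; "opening": opening from 0.0 (shut) to 1.0 (fully open); "finger_force": force on a finger pad.
Only numpy, scipy, OpenCV 4.12 (cv2) and the standard library are available. Lean on these libraries where they do the work, as an engineer would, in place of code of your own. Each camera call takes 0.05 s, during which the arm holds its last target. There are 200 camera calls.

## Task

Unhook the retaining bar from the red tray (slide it along its keyhole slots until the stud heads meet the wide holes, then lift it off) and lay it flat and lengthwise on the cork mat. Then sort the blue scrub blocks by how rough their soles feel when dragged across the steel table: lay every block that is still coarse flat on the floor of the red tray and every block that is worn smooth flat on the floor of the grey tray, none on top of another. Leave the wrapped cheeses where they are.

Things in the scene. Friction and masses are not known exactly. Their poses are not given: they have to be found in the camera images.
- block_a: scrub block, may be absent; all look alike. Dark sole 84 x 50 x 8 mm, blue holder 76 x 42 up to 22 mm, grip rib 70 (x) x 20 (y) from 22 to 54 mm height. 0.43 to 0.6 kg. Origin: underside centre. Its sole is coarse (friction 0.75 to 1.05: 3 to 6 N to drag it by its own weight) or worn (0.15 to 0.21: about 1 N); pressing adds to the difference. Felt only, the name tells nothing; 1 to 3 of each kind.
- block_b: scrub block, may be absent; all look alike. Dark sole 84 x 50 x 8 mm, blue holder 76 x 42 up to 22 mm, grip rib 70 (x) x 20 (y) from 22 to 54 mm height. 0.43 to 0.6 kg. Origin: underside centre. Its sole is coarse (friction 0.75 to 1.05: 3 to 6 N to drag it by its own weight) or worn (0.15 to 0.21: about 1 N); pressing adds to the difference. Felt only, the name tells nothing; 1 to 3 of each kind.
- block_c: scrub block, may be absent; all look alike. Dark sole 84 x 50 x 8 mm, blue holder 76 x 42 up to 22 mm, grip rib 70 (x) x 20 (y) from 22 to 54 mm height. 0.43 to 0.6 kg. Origin: underside centre. Its sole is coarse (friction 0.75 to 1.05: 3 to 6 N to drag it by its own weight) or worn (0.15 to 0.21: about 1 N); pressing adds to the difference. Felt only, the name tells nothing; 1 to 3 of each kind.
- block_d: scrub block, may be absent; all look alike. Dark sole 84 x 50 x 8 mm, blue holder 76 x 42 up to 22 mm, grip rib 70 (x) x 20 (y) from 22 to 54 mm height. 0.43 to 0.6 kg. Origin: underside centre. Its sole is coarse (friction 0.75 to 1.05: 3 to 6 N to drag it by its own weight) or worn (0.15 to 0.21: about 1 N); pressing adds to the difference. Felt only, the name tells nothing; 1 to 3 of each kind.
- block_e: scrub block, may be absent; all look alike. Dark sole 84 x 50 x 8 mm, blue holder 76 x 42 up to 22 mm, grip rib 70 (x) x 20 (y) from 22 to 54 mm height. 0.43 to 0.6 kg. Origin: underside centre. Its sole is coarse (friction 0.75 to 1.05: 3 to 6 N to drag it by its own weight) or worn (0.15 to 0.21: about 1 N); pressing adds to the difference. Felt only, the name tells nothing; 1 to 3 of each kind.
- red_tray: fixed red plastic tray, open above, 150 (its x) x 250 (its y) mm outside, 40 mm high, walls and floor 5 mm. Origin: underside centre. A steel stud stands on each of two 40 mm high lugs just outside the long walls. At the start the bar lies across the rim, held by both studs: its axes parallel to the tray's, its origin at x = +14 mm, y = 0, z = 40 mm in the tray's frame.
- stud0 (a point): foot of a headed stud of the red tray, at x = +80 mm, y = 0, 40 mm high: stem 7 mm across and 9 mm tall, then a round head 16 mm across and 4 mm thick
- stud1 (a point): foot of a headed stud of the red tray, at x = -80 mm, y = 0, 40 mm high: stem 7 mm across and 9 mm tall, then a round head 16 mm across and 4 mm thick
- grey_tray: fixed grey plastic tray, 150 (its x) x 250 (its y) mm, 40 mm high, walls and floor 5 mm, no studs. Origin: underside centre.
- bar: aluminium bar 230 (x) x 44 (y) x 5 mm, 0.25 kg. Origin: underside centre. Two keyholes: a 24 mm square hole at x = +94 and at x = -66 mm, from each an 11 mm slot leads towards -x; the studs start at the slots' ends, 28 mm from the holes' centres. Slide the bar 28 mm towards the tray's -x (nearer the robot): the heads then fit the holes with 4 mm play each way, and it lifts straight off.
- bar_grip (a point): point in the bar's black grip fin, over the bar's origin and 25 mm above its underside; the fin is 50 mm long (bar's x), 14 mm thick (y) and reaches from 5 to 40 mm above the underside
- mat: cork mat fixed to the table beyond the blocks, 80 (x) x 270 (y) x 3 mm. Origin: underside centre.
- cheese_a: bystander: white wrapped cheese 50 x 50 x 30 mm, standing among the blocks. Leave it alone.
- cheese_b: bystander: white wrapped cheese 50 x 50 x 30 mm, beyond the trays. Leave it alone.
- cheese_c: bystander: white wrapped cheese 50 x 50 x 30 mm, beyond the trays. Leave it alone.
Mind the look-alikes: they are no part of the job. What is shaped like the block_c but yellow is not meant.

How it is judged:
On the way:
1. the bar is unhooked from the studs and lifted clear of the red tray (z of bar in the frame of red_tray above 0.065 m), for 0.1 s.
At the end, for the whole second after the job is handed in: Bar flat on the mat (centre within 35 mm across, 70 mm along; within 0.3 rad of lengthwise). Coarse blocks on the red tray's floor, smooth ones on the grey tray's (centre within 60 mm in x, 110 mm in y, sole centre below 17 mm, tilt under 0.12 rad). All at rest (x of bar in the frame of mat between -0.035 and 0.035 m and y of bar in the frame of mat between -0.07 and 0.07 m and z of bar in the frame of mat below 0.01 m and angle between bar's own z axis and vertical below 0.1 rad and angle between the x axis of bar and the y axis of mat, either way round below 0.3 rad and linear speed of each of bar, block_a, block_b, block_c, block_d, block_e below 0.02 m/s and x of coarse_sole_1 in the frame of red_tray between -0.06 and 0.06 m and y of coarse_sole_1 in the frame of red_tray between -0.11 and 0.11 m and z of each of coarse_sole_1, coarse_sole_2, coarse_sole_3 in the frame of red_tray below 0.017 m and angle between each of coarse_sole_1, coarse_sole_2, coarse_sole_3, smooth_sole_1, smooth_sole_2's own z axis and vertical below 0.12 rad and x of coarse_sole_2 in the frame of red_tray between -0.06 and 0.06 m and y of coarse_sole_2 in the frame of red_tray between -0.11 and 0.11 m and x of coarse_sole_3 in the frame of red_tray between -0.06 and 0.06 m and y of coarse_sole_3 in the frame of red_tray between -0.11 and 0.11 m and x of smooth_sole_1 in the frame of grey_tray between -0.06 and 0.06 m and y of smooth_sole_1 in the frame of grey_tray between -0.11 and 0.11 m and z of each of smooth_sole_1, smooth_sole_2 in the frame of grey_tray below 0.017 m and x of smooth_sole_2 in the frame of grey_tray between -0.06 and 0.06 m and y of smooth_sole_2 in the frame of grey_tray between -0.11 and 0.11 m); the robot touches nothing.
It fails at once if a wrapped cheese is shifted more than 60 mm (distance of any of cheese_a, cheese_b, cheese_c from where it was at the start of the episode above 0.06 m).
Of block_a, block_b, block_c, block_d, block_e only 4 to 5 are there at a start; the rules pass over those that are not, and their reading is None.
At some moment in a run one of block_a, block_b, block_c, block_d, block_e may be knocked a few centimetres aside while the robot is not near it.
Once in a run the grip may slacken for a moment while it holds something.
It also fails if it takes over 210 s, if anything falls off the work surface, if the arm or the gripper's body presses on something with over 40 N, if the wrist force passes 120 N, or if a joint passes its speed limit or range.

## Working session

There is one attempt and no reset: what is moved stays moved. The work goes in short steps, Python scripts to look and compute and a tool call to move; the robot and the scene stay as the last step left them, time stands still between calls to the robot, and variables do not carry over. Pictures are saved under pics/ and viewed, at most 14 in all, crops included, and the job is handed in when it is done.

Besides the shell and the picture viewer there is one more tool, called after "Request:" as name([rows], argument=value, ...), one row to a line, values as JSON. drive_tool: Moves the arm, as the interface text tells. Its arguments: {"type":"object","properties":{"moves":{"type":"array","items":{"type":"array"}},"grip_force":{"type":"number"}},"required":["moves"]}

```bash
mkdir -p pics; cat > h.py <<'E'
import numpy as np, cv2
from plant import ctrl
from scipy.spatial.transform import Rotation as Rn
def shot(name,fn=None):
    c=ctrl.read_camera(name)
    if fn: cv2.imwrite('pics/'+fn+'.png',c['image'][:,:,::-1])
    return c
def ray(c,u,v):
    d=np.array([(u-c['cx'])/c['fx'],(v-c['cy'])/c['fy'],1.])
    R=np.array(c['R']);t=np.array(c['t'])
    return -R.T@t, R.T@d
def onz(c,u,v,z):
    o,d=ray(c,u,v); return o+d*(z-o[2])/d[2]
def proj(c,X):
    p=np.array(c['R'])@np.array(X)+np.array(c['t']); return p[0]/p[2]*c['fx']+c['cx'],p[1]/p[2]*c['fy']+c['cy']
E
python3 - <<'E'
from h import *
import pickle
c=shot('top','top0');d=shot('side','side0')
pickle.dump((c,d),open('c0.pkl','wb'))
for k in (c,d): print(k['fx'],k['cx'],k['cy'],np.round(-np.array(k['R']).T@k['t'],3),np.round(k['R'],2).tolist())
s=ctrl.get_state();print({k:np.round(v,3) for k,v in s.items()})
E
```

```text
398.6419324107304 319.5299235602811 201.7167477261404 [ 0.409 -0.043  1.214] [[0.02, -1.0, -0.02], [-1.0, -0.02, -0.07], [0.07, 0.02, -1.0]]
392.4795712304565 321.69399326424247 193.50135861780524 [-0.171 -0.693  0.642] [[0.7, -0.72, 0.0], [-0.37, -0.37, -0.85], [0.61, 0.59, -0.52]]
{'time': np.float64(0.1), 'qpos': array([ 1.13 ,  0.287,  1.578, -0.   ,  1.279, -0.15 ]), 'dq': array([-0.   , -0.001, -0.001,  0.   ,  0.003, -0.001]), 'joint_efforts': array([ 1.0000e-03, -4.0729e+01, -2.9370e+01, -0.0000e+00,  3.0000e-03,
        0.0000e+00]), 'eef_pos': array([0.193, 0.646, 0.247]), 'tcp_rot': array([ 0.145,  0.989, -0.001, -0.   ]), 'contact_force': array([0.103, 0.192, 0.072]), 'wrist_torque': array([0.029, 0.023, 0.017]), 'finger_force': np.float64(0.0), 'opening': np.float64(1.0)}
```

View pics/top0.png

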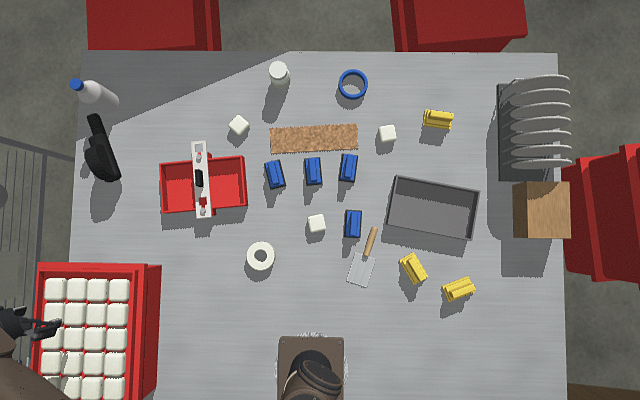

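View pics/side0.png

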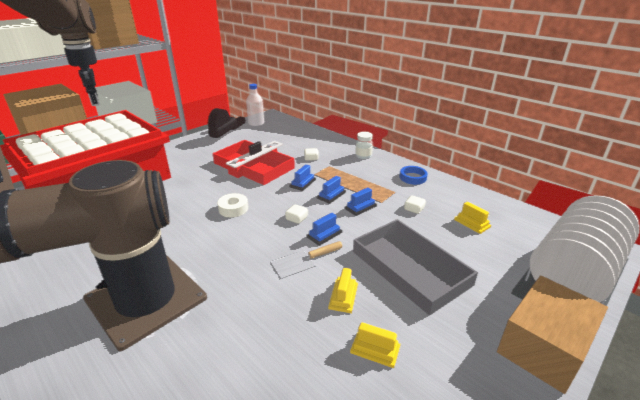

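```bash
python3 - <<'E'
from h import *
import pickle
c,d=pickle.load(open('c0.pkl','rb'))
im=c['image'][:,:,::-1]
cv2.imwrite('pics/crop1.png',cv2.resize(im[110:250,225:385],None,fx=4,fy=4,interpolation=cv2.INTER_CUBIC)[:600])
def go(nm,cam,lo,hi,z,mina,reg=(0,640,0,400)):
    hsv=cv2.cvtColor(cam['image'],cv2.COLOR_RGB2HSV)
    m=cv2.inRange(hsv,np.array(lo),np.array(hi)); 
    k=np.zeros_like(m);k[reg[2]:reg[3],reg[0]:reg[1]]=1;m=m*k
    for ct in cv2.findContours(m,0,1)[0]:
        if cv2.contourArea(ct)<mina: continue
        P=np.array([onz(cam,*p[0],z)[:2] for p in ct],np.float32)*1000
        r=cv2.minAreaRect(P);b=cv2.minAreaRect(ct)
        print(nm,np.round(b[0]),'xy',np.round(r[0],1),np.round(r[1],1),round(r[2],1))
go('blue',c,(105,120,40),(125,255,255),.035,60,(250,370,140,245))
go('bluebright',c,(105,120,150),(125,255,255),.054,30,(250,370,140,245))
go('red',c,(0,150,60),(8,255,255),.04,200,(150,255,140,225))
go('cork',c,(8,60,60),(20,200,255),.003,300,(260,370,115,160))
go('grey',c,(0,0,40),(180,40,140),.04,1500,(375,490,170,245))
go('white',c,(0,0,200),(180,60,255),.03,80,(180,410,100,240))
go('black',c,(0,0,0),(180,255,50),.08,20,(185,220,160,200))
E
```

```text
blue [353. 224.] xy [ 431.4 -116.7] [41.5 76.2] 86.9
blue [274. 173.] xy [577.  120.1] [78.4 41.4] 15.3
blue [313. 170.] xy [587.7   4.5] [76.4 41.3] 6.7
blue [348. 167.] xy [ 600.4 -101.2] [41.3 78.4] 83.6
bluebright [354. 223.] xy [ 432.6 -117.7] [69.6 37.7] 0.7
bluebright [274. 173.] xy [576.1 117.6] [73.6 38.6] 15.3
bluebright [314. 170.] xy [587.4  -1.2] [71.1 28. ] 6.7
bluebright [348. 166.] xy [ 599.  -100.5] [38.6 73.7] 83.1
red [177. 187.] xy [530.  408.7] [157.  100.2] 6.3
red [227. 182.] xy [550.6 258.3] [187.7 109.5] 6.4
cork [313. 138.] xy [693.1   5.5] [ 80.4 268.5] 4.0
grey [430. 215.] xy [ 458.4 -341.9] [262.2 204.3] 80.0
white [317. 222.] xy [433.8  -9.6] [44.2 44.9] 12.3
white [201. 179.] xy [559.2 341.7] [231.8  43.6] 6.4
white [388. 132.] xy [ 708.  -218.1] [43.4 44.2] 11.3
white [238. 124.] xy [727.9 233.2] [43.8 44.8] 46.7
black [198. 178.] xy [554.  331.6] [47.  20.3] 2.3
```

View pics/crop1.png

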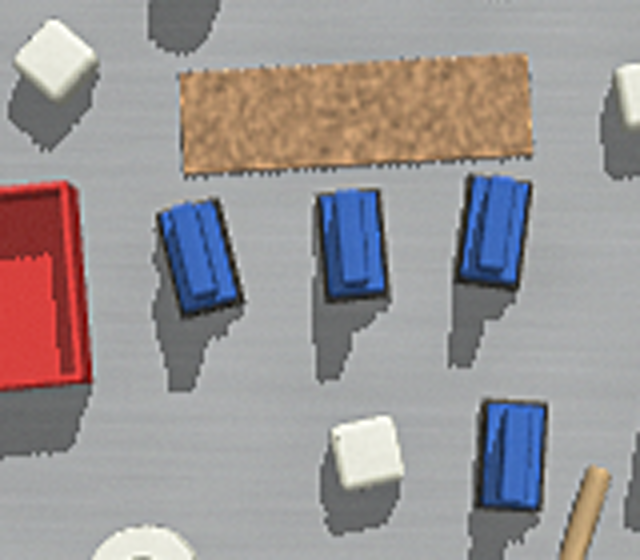

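```bash
cat >> h.py <<'E'
def plan(x,y,z,yaw):
    """from measured pose: turn about tool z, then shift in turned tool axes; yaw (deg) of tool x modulo 180"""
    s=ctrl.get_state();R=Rn.from_quat(s['tcp_rot']).as_matrix();p=np.array(s['eef_pos'])
    th=np.degrees(np.arctan2(R[1,0],R[0,0]))
    dy=(yaw-th+90)%180-90
    a=np.radians(th+dy);d=np.array([x,y,z])-p
    print('t',round(float(s['time']),1),'pos',np.round(p,4),'yaw',round(th,1),'q6',round(s['qpos'][5],2),'F',np.round(s['contact_force'],1),'open',round(float(s['opening']),3),'ff',round(float(s['finger_force']),1))
    print('  tiltz',np.round(R[:,2],3),'turn tool z',round(-np.radians(dy),3),'shift',np.round([d[0]*np.cos(a)+d[1]*np.sin(a),d[0]*np.sin(a)-d[1]*np.cos(a),-d[2]],4))
E
python3 - <<'E'
from h import *
import pickle
c,d=pickle.load(open('c0.pkl','rb'))
plan(.5555,.335,.15,6.4)
P=[onz(c,*q,.04)[:2]*1000 for q in [(396,177),(480,190),(470,240),(386,228)]]
print(np.round(P),np.round(np.mean(P,0)), np.degrees(np.arctan2(*(P[0]-P[1]))))
E
```

```text
t 0.1 pos [0.1933 0.6462 0.2471] yaw 163.3 q6 -0.15 F [0.1 0.2 0.1] open 1.0 ff 0.0
  tiltz [-0.001 -0.002 -1.   ] turn tool z -0.402 shift [-0.3253 -0.3496  0.0971]
[[ 571. -242.]
 [ 536. -488.]
 [ 389. -458.]
 [ 420. -214.]] [ 479. -350.] 8.078656104149685
```

Request:
drive_tool([
  [[0,0,-0.134],[0,0,0],0.06],
  [[0,0,-0.134],[0,0,0],0.06],
  [[0,0,-0.134],[0,0,0],0.06],
  [[0,0,0],[-0.04,-0.042,0.0],0.06],
  [[0,0,0],[-0.04,-0.042,0.0],0.06],
], grip_force=60)

```text
time: 0.72
eef_pos: [0.2825, 0.5712, 0.2475]
tcp_rot: [-0.057, 0.998, -0.0, -0.0]
contact_force: [-0.5, 0.1, -0.3]
opening: 0.702
finger_force: 0.0
```

Request:
drive_tool([
  [[0,0,0],[-0.04,-0.042,0.0],0.06],
  [[0,0,0],[-0.04,-0.042,0.0],0.06],
  [[0,0,0],[-0.04,-0.042,0.0],0.06],
  [[0,0,0],[-0.04,-0.042,0.02],0.06],
  [[0,0,0],[-0.04,-0.042,0.03],0.06],
])

```text
time: 1.35
eef_pos: [0.5043, 0.386, 0.2]
tcp_rot: [-0.055, 0.998, 0.001, 0.001]
contact_force: [-0.3, -0.0, 0.2]
opening: 0.705
finger_force: 0.0
```

```bash
python3 - <<'E'
from h import *
plan(.5555,.335,.15,6.4)
c=shot('wrist','w1')
s=ctrl.get_state()
print(c['fx'],c['cx'],c['cy'],np.round(c['R'],3).tolist(),np.round(c['t'],3))
E
```

```text
t 1.4 pos [0.5043 0.386  0.2   ] yaw -173.6 q6 -1.19 F [-0.3 -0.   0.2] open 0.705 ff 0.0
  tiltz [ 0.002  0.001 -1.   ] turn tool z -0.001 shift [-0.0452 -0.0564  0.05  ]
309.70691628693146 323.3893971568668 201.50244614273223 [[-0.11, 0.994, -0.001], [0.945, 0.105, 0.309], [0.308, 0.033, -0.951]] [-0.328 -0.542  0.166]
```

View pics/w1.png

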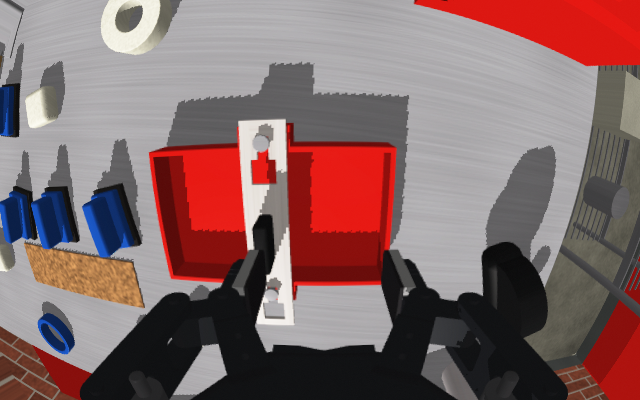

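```bash
cat >> h.py <<'E'
def fonz(c,u,v,z):
    dx,dy=u-c['cx'],v-c['cy'];r=np.hypot(dx,dy);t=r/c['fx']
    d=np.array([np.sin(t)*dx/r,np.sin(t)*dy/r,np.cos(t)]);R=np.array(c['R']);o=-R.T@np.array(c['t']);d=R.T@d
    return o+d*(z-o[2])/d[2]
E
python3 - <<'E'
from h import *
c=shot('wrist')
a=fonz(c,261,142,.053);b=fonz(c,271,295,.053);print(a,b,(a+b)/2,np.degrees(np.arctan2(*(b-a)[1::-1])),np.linalg.norm(a-b))
print('fin top',fonz(c,264,215,.08),fonz(c,263,262,.08))
for q in [(239,121),(287,119),(293,323),(258,324)]: print(fonz(c,*q,.045))
E
```

```text
[0.46463946 0.31999015 0.053     ] [0.62137323 0.33620572 0.053     ] [0.54300635 0.32809794 0.053     ] 5.906767032446316 0.15757036069338493
fin top [0.52159137 0.33114858 0.08      ] [0.56662277 0.33167132 0.08      ]
[0.44809152 0.29656278 0.045     ]
[0.44313117 0.34023181 0.045     ]
[0.66361883 0.36112271 0.045     ]
[0.67191099 0.32060208 0.045     ]
```

Request:
drive_tool([
  [[0,0,0],[-0.0225,-0.0297,0.03],0.06],
  [[0,0,0],[-0.0225,-0.0297,0.03],0.06],
  [[0,0,0],[0,0,0.04],0.06],
  [[0,0,0],[0,0,0.033],0.06],
  [[0,0,0],[0,0,0],0.06],
])

```text
time: 2.08
eef_pos: [0.5508, 0.3325, 0.0629]
tcp_rot: [-0.056, 0.998, -0.001, -0.004]
contact_force: [-0.8, -0.7, -0.5]
opening: 0.702
finger_force: 0.0
```

```bash
python3 - <<'E'
from h import *
plan(.556,.332,.067,6.2)
shot('wrist','w2')
E
```

```text
t 2.1 pos [0.5508 0.3325 0.0629] yaw -173.6 q6 -1.3 F [-0.8 -0.7 -0.5] open 0.702 ff 0.0
  tiltz [-0.008 -0.003 -1.   ] turn tool z 0.003 shift [-0.0051 -0.001  -0.0041]
```

View pics/w2.png

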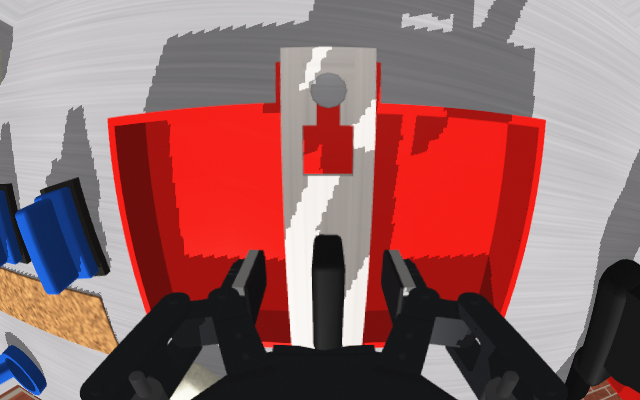

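Request:
drive_tool([
  [[0,0,0],[-0.003,0,-0.003],0.06],
  [[0,0,0],[0,0,0],0.02],
  [[0,0,0],[0,0,0],0.008],
  [[0,0,0],[0,0,0],0.008],
  [[0,0,0],[0,0,0],0.008],
])

```text
time: 2.75
eef_pos: [0.5574, 0.3338, 0.0708]
tcp_rot: [-0.056, 0.998, 0.0, 0.001]
contact_force: [-1.7, 0.0, 4.5]
opening: 0.151
finger_force: 61.6
```

Request:
drive_tool([
  [[0,0,0],[0,0,0],0.005],
  [[0,0,0],[0,0,0],0.005],
  [[0,0,0],[0,0,0],0.005],
])

```text
time: 3.12
eef_pos: [0.5574, 0.3338, 0.0708]
tcp_rot: [-0.056, 0.998, 0.0, 0.001]
contact_force: [-0.6, 0.3, 5.7]
opening: 0.151
finger_force: 61.7
```

Request:
drive_tool([
  [[0,0,0],[0.007,0,0],0.005],
  [[0,0,0],[0.007,0,0],0.005],
  [[0,0,0],[0.007,0,0],0.005],
  [[0,0,0],[0.007,0,0],0.005],
  [[0,0,0],[0,0,0],0.005],
])

```text
time: 3.75
eef_pos: [0.5292, 0.3305, 0.0708]
tcp_rot: [-0.056, 0.998, 0.0, 0.001]
contact_force: [2.7, -0.7, 7.1]
opening: 0.156
finger_force: 62.0
```

```bash
python3 - <<'E'
from h import *
plan(.5574-.0278,.3338-.003,.0708,6.2)
c=shot('wrist','w3')
cv2.imwrite('pics/w3c.png',cv2.resize(c['image'][40:240,180:480,::-1],None,fx=2,fy=2))
E
```

```text
t 3.8 pos [0.5292 0.3305 0.0708] yaw -173.6 q6 -1.29 F [ 2.7 -0.7  7.1] open 0.156 ff 62.0
  tiltz [ 0.002  0.001 -1.   ] turn tool z 0.003 shift [-0.0005  0.0002 -0.    ]
```

View pics/w3c.png

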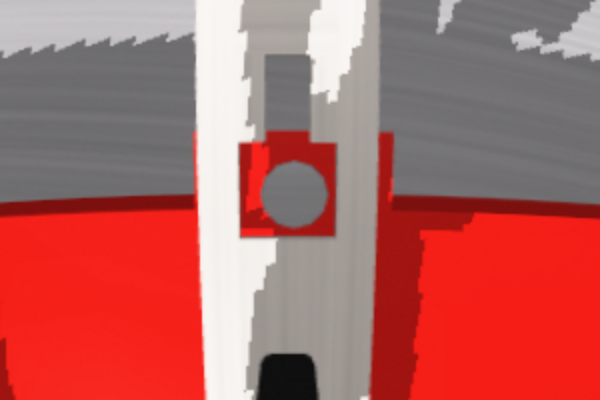

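Request:
drive_tool([
  [[0,0,0],[0,0,-0.01],0.005],
  [[0,0,0],[0,0,-0.02],0.005],
  [[0,0,0],[0,0,-0.04],0.005],
  [[0,0,0],[0,0,-0.05],0.005],
  [[0,0,0],[0,0,0],0.005],
])

```text
time: 4.42
eef_pos: [0.531, 0.3315, 0.1958]
tcp_rot: [-0.056, 0.998, 0.002, 0.004]
contact_force: [0.3, 0.3, -2.3]
opening: 0.148
finger_force: 60.8
```

```bash
python3 - <<'E'
from h import *
c=shot('side')
plan(.698,.0,.15,94)
plan(.698,.0,.15,-86)
cv2.imwrite('pics/s4.png',cv2.resize(c['image'][80:280,180:480,::-1],None,fx=2,fy=2))
E
```

```text
t 4.5 pos [0.5294 0.3307 0.1923] yaw -173.6 q6 -1.29 F [ 0.   0.2 -2.6] open 0.151 ff 60.8
  tiltz [ 0.003  0.002 -1.   ] turn tool z -1.529 shift [ 0.3417 -0.1451  0.0423]
t 4.5 pos [0.5294 0.3307 0.1923] yaw -173.6 q6 -1.29 F [ 0.   0.2 -2.6] open 0.151 ff 60.8
  tiltz [ 0.003  0.002 -1.   ] turn tool z -1.529 shift [ 0.3417 -0.1451  0.0423]
```

View pics/s4.png

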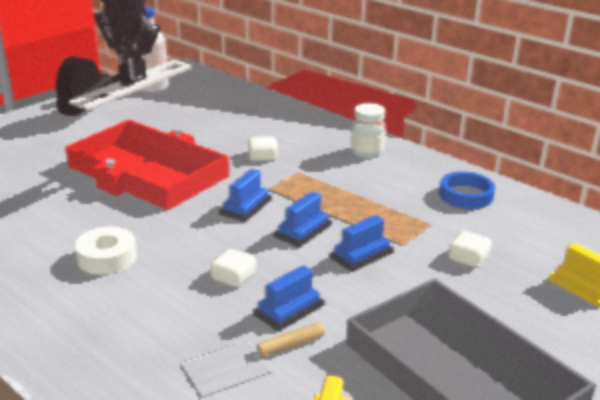

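Request:
drive_tool([
  [[0,0,0.179],[0,0,0],0.005],
  [[0,0,0.179],[0,0,0],0.005],
  [[0,0,0.179],[0,0,0],0.005],
  [[0,0,0.179],[0,0,0],0.005],
  [[0,0,0.179],[0,0,0],0.005],
])

```text
time: 5.1
eef_pos: [0.5269, 0.3296, 0.1863]
tcp_rot: [0.385, 0.923, -0.002, -0.002]
contact_force: [0.2, -1.2, -2.9]
opening: 0.151
finger_force: 60.7
```

Request:
drive_tool([
  [[0,0,0.179],[0,0,0],0.005],
  [[0,0,0.179],[0,0,0],0.005],
  [[0,0,0.179],[0,0,0],0.005],
  [[0,0,0.181],[0,0,0],0.005],
  [[0,0,0],[0,0,0],0.005],
])

```text
time: 5.72
eef_pos: [0.5272, 0.3297, 0.1868]
tcp_rot: [0.682, 0.732, -0.003, -0.001]
contact_force: [-0.4, -0.2, -2.2]
opening: 0.151
finger_force: 60.7
```

Request:
drive_tool([
  [[0,0,0],[-0.042,0.018,0],0.005],
  [[0,0,0],[-0.042,0.018,0],0.005],
  [[0,0,0],[-0.042,0.018,0],0.005],
  [[0,0,0],[-0.042,0.018,0],0.005],
  [[0,0,0],[0,0,0],0.005],
])

```text
time: 6.35
eef_pos: [0.6128, 0.1646, 0.1881]
tcp_rot: [0.683, 0.731, -0.001, -0.001]
contact_force: [-0.4, 0.5, -2.5]
opening: 0.151
finger_force: 60.7
```

```bash
python3 - <<'E'
from h import *
plan(.698,.005,.10,94)
E
```

```text
t 6.3 pos [0.6128 0.1646 0.1881] yaw 93.9 q6 0.04 F [-0.4  0.5 -2.5] open 0.151 ff 60.7
  tiltz [-0.002 -0.001 -1.   ] turn tool z -0.002 shift [-0.1652  0.0739  0.0881]
```

Request:
drive_tool([
  [[0,0,0],[-0.0413,0.0185,0],0.005],
  [[0,0,0],[-0.0413,0.0185,0],0.005],
  [[0,0,0],[-0.0413,0.0185,0],0.005],
  [[0,0,0],[-0.0413,0.0185,0.04],0.005],
  [[0,0,0],[0,0,0.045],0.005],
])

```text
time: 6.98
eef_pos: [0.699, 0.0056, 0.104]
tcp_rot: [0.682, 0.731, 0.001, 0.001]
contact_force: [0.4, 0.4, -2.9]
opening: 0.152
finger_force: 60.6
```

```bash
python3 - <<'E'
from h import *
plan(.698,.005,.034,94)
c=shot('wrist','w5')
E
```

```text
t 7.0 pos [0.699  0.0056 0.104 ] yaw 93.9 q6 -0.21 F [ 0.4  0.4 -2.9] open 0.152 ff 60.6
  tiltz [ 0.002 -0.001 -1.   ] turn tool z -0.001 shift [-0.0005 -0.001   0.07  ]
```

View pics/w5.png

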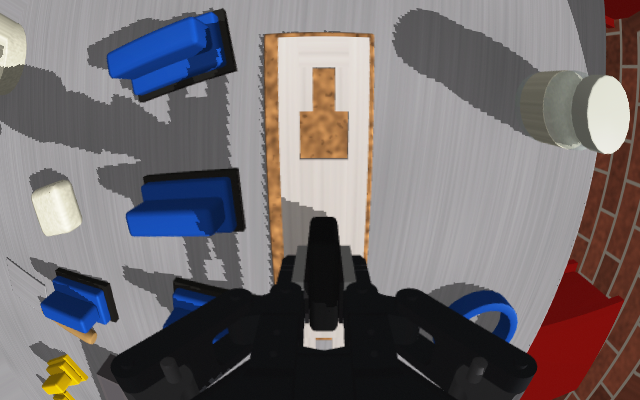

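Request:
drive_tool([
  [[0,0,0],[0,0,0.03],0.005],
  [[0,0,0],[0,0,0.025],0.005],
  [[0,0,0],[0,0,0.01],0.005],
  [[0,0,0],[0,0,0.0],0.005],
  [[0,0,0],[0,0,0],0.005],
])

```text
time: 7.65
eef_pos: [0.6985, 0.0083, 0.0413]
tcp_rot: [0.682, 0.731, 0.001, 0.001]
contact_force: [-0.3, 0.0, -3.5]
opening: 0.154
finger_force: 60.6
```

Request:
drive_tool([
  [[0,0,0],[0,0,0.005],0.005],
  [[0,0,0],[0,0,0.003],0.005],
  [[0,0,0],[0,0,0.0],0.005],
  [[0,0,0],[0,0,0],0.005],
])

```text
time: 8.15
eef_pos: [0.6985, 0.0079, 0.0338]
tcp_rot: [0.682, 0.731, 0.0, 0.001]
contact_force: [-2.9, 0.6, 5.9]
opening: 0.153
finger_force: 61.8
```

Request:
drive_tool([
  [[0,0,0],[0,0,0],0.035],
  [[0,0,0],[0,0,0],0.035],
  [[0,0,0],[0,0,-0.04],0.035],
  [[0,0,0],[0,0,-0.055],0.05],
  [[0,0,0],[0,0,-0.055],0.05],
])

```text
time: 8.78
eef_pos: [0.6973, 0.0079, 0.1824]
tcp_rot: [0.682, 0.731, -0.0, -0.0]
contact_force: [0.9, -0.4, -1.0]
opening: 0.587
finger_force: 0.0
```

```bash
cat >> h.py <<'E'
def blues(c,z=.03):
    hsv=cv2.cvtColor(c['image'],cv2.COLOR_RGB2HSV)
    m=cv2.inRange(hsv,np.array((105,120,40)),np.array((125,255,255)))
    for ct in cv2.findContours(m,0,1)[0]:
        if cv2.contourArea(ct)<60: continue
        P=np.array([onz(c,*p[0],z)[:2] for p in ct],np.float32)*1000
        r=cv2.minAreaRect(P);b=cv2.minAreaRect(ct)
        a=r[2] if r[1][0]>r[1][1] else r[2]-90
        print('blue',np.round(b[0]),'xy',np.round(r[0],1),np.round(r[1],1),'axis',round(a,1))
E
python3 - <<'E'
from h import *
c=shot('top');blues(c)
hsv=cv2.cvtColor(c['image'],cv2.COLOR_RGB2HSV)
cv2.imwrite('pics/t6.png',cv2.resize(c['image'][100:250,150:350,::-1],None,fx=3.5,fy=3.5))
plan(.5775,.1195,.12,15.3)
E
```

```text
blue [353. 224.] xy [ 431.4 -117. ] [41.7 76.5] axis -3.1
blue [317. 170.] xy [588.3  -8.3] [75.5 18. ] axis 1.0
blue [348. 167.] xy [ 601.2 -101.4] [41.5 78.7] axis -6.4
blue [76. 84.] xy [845.8 738.9] [43.3 34.7] axis 47.4
blue [353.  84.] xy [ 854.8 -113. ] [93.4 85. ] axis 0.8
t 8.8 pos [0.7017 0.0076 0.1933] yaw 94.0 q6 -0.2 F [2.3 0.1 5.3] open 0.589 ff 0.0
  tiltz [ 0.015 -0.002 -1.   ] turn tool z 1.373 shift [-0.0902 -0.1407  0.0733]
```

View pics/t6.png

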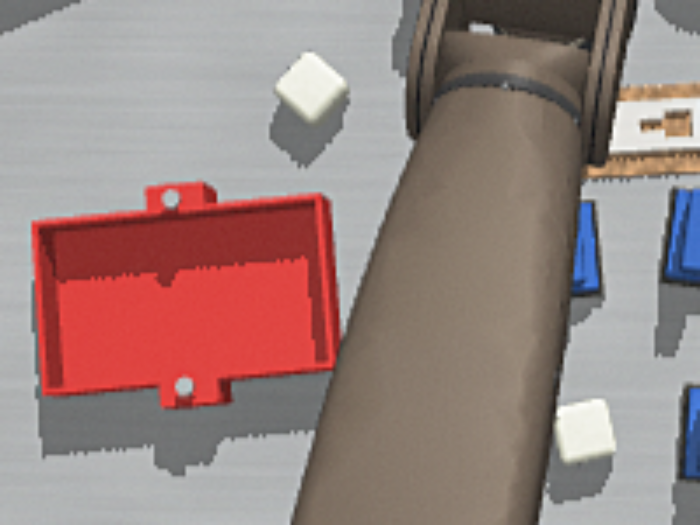

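Request:
drive_tool([
  [[0,0,0.172],[0,0,0],0.05],
  [[0,0,0.172],[0,0,0],0.05],
  [[0,0,0.172],[0,0,0],0.05],
  [[0,0,0.172],[0,0,0],0.05],
  [[0,0,0.172],[0,0,0],0.05],
])

```text
time: 9.45
eef_pos: [0.6975, 0.0079, 0.181]
tcp_rot: [0.926, 0.377, -0.0, -0.0]
contact_force: [-0.5, 0.2, 0.4]
opening: 0.591
finger_force: 0.0
```

Request:
drive_tool([
  [[0,0,0.172],[0,0,0],0.05],
  [[0,0,0.172],[0,0,0],0.05],
  [[0,0,0.169],[0,0,0],0.05],
  [[0,0,0],[-0.045,-0.04,0],0.05],
  [[0,0,0],[-0.045,-0.04,0],0.05],
])

```text
time: 10.07
eef_pos: [0.5886, 0.0616, 0.1806]
tcp_rot: [0.991, 0.132, -0.0, -0.0]
contact_force: [-0.5, 0.5, 0.6]
opening: 0.586
finger_force: 0.0
```

```bash
python3 - <<'E'
from h import *
plan(.5775,.1195,.12,15.3)
c=shot('top')
a=onz(c,198.9,156.6,.053);b=onz(c,202.6,210.3,.053);print((a+b)/2,np.degrees(np.arctan2(*(a-b)[1::-1])),np.linalg.norm(a-b))
E
```

```text
t 10.1 pos [0.5886 0.0616 0.1806] yaw 15.2 q6 1.24 F [-0.5  0.5  0.6] open 0.586 ff 0.0
  tiltz [-0.001  0.    -1.   ] turn tool z -0.001 shift [ 0.0046 -0.0588  0.0606]
[0.54176984 0.33325172 0.053     ] 6.161725525742648 0.15997002276898292
```

Request:
drive_tool([
  [[0,0,0],[0.002,-0.03,0.01],0.05],
  [[0,0,0],[0.002,-0.029,0.05],0.05],
  [[0,0,0],[0,0,0],0.05],
])

```text
time: 10.5
eef_pos: [0.5742, 0.1206, 0.1168]
tcp_rot: [0.991, 0.134, -0.005, -0.001]
contact_force: [-0.3, 0.1, -0.9]
opening: 0.583
finger_force: 0.0
```

```bash
python3 - <<'E'
from h import *
plan(.5775,.1195,.045,15.3)
c=shot('wrist','w7')
s=ctrl.get_state();cam=-np.array(c['R']).T@c['t'];print(cam-s['eef_pos'])
E
```

```text
t 10.5 pos [0.5742 0.1206 0.1168] yaw 15.4 q6 1.34 F [-0.3  0.1 -0.9] open 0.583 ff 0.0
  tiltz [-0.01 -0.   -1.  ] turn tool z 0.002 shift [0.0029 0.002  0.0718]
[0.07393646 0.0221906  0.12180076]
```

View pics/w7.png

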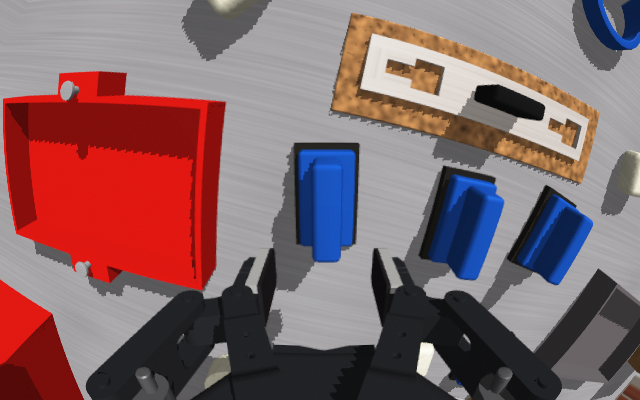

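Request:
drive_tool([
  [[0,0,0],[0.002,0.001,0.04],0.05],
  [[0,0,0],[0,0,0.032],0.05],
  [[0,0,0],[0,0,0],0.05],
  [[0,0,0],[0,0,0],0.01],
  [[0,0,0],[0,0,0],0.01],
])

```text
time: 11.18
eef_pos: [0.5821, 0.1196, 0.0525]
tcp_rot: [0.991, 0.132, 0.002, -0.001]
contact_force: [-1.1, 2.6, 3.5]
opening: 0.215
finger_force: 62.6
```

Request:
drive_tool([
  [[0,0,0],[0,0,0],0.01],
  [[0,0,0],[0,0,0],0.01],
])

```text
time: 11.42
eef_pos: [0.5821, 0.1197, 0.0525]
tcp_rot: [0.991, 0.133, 0.003, -0.0]
contact_force: [-0.4, 2.2, 5.8]
opening: 0.218
finger_force: 63.1
```

Request:
drive_tool([
  [[0,0,0],[-0.006,0,0.001],0.01],
  [[0,0,0],[-0.006,0,0.001],0.01],
])

```text
time: 11.68
eef_pos: [0.5753, 0.1165, 0.0527]
tcp_rot: [0.991, 0.133, 0.009, 0.001]
contact_force: [7.8, 3.0, 7.9]
opening: 0.217
finger_force: 63.2
```

Request:
drive_tool([
  [[0,0,0],[-0.006,0,0.0],0.01],
  [[0,0,0],[-0.006,0,0],0.01],
])

```text
time: 11.92
eef_pos: [0.5636, 0.1128, 0.0527]
tcp_rot: [0.991, 0.133, 0.009, 0.001]
contact_force: [6.9, 3.7, 5.5]
opening: 0.217
finger_force: 63.0
```

Request:
drive_tool([
  [[0,0,0],[-0.006,0,0.0],0.01],
])

```text
time: 12.05
eef_pos: [0.5579, 0.1112, 0.0527]
tcp_rot: [0.991, 0.133, 0.009, 0.001]
contact_force: [7.2, 3.6, 6.2]
opening: 0.214
finger_force: 63.0
```

Request:
drive_tool([
  [[0,0,0],[0,0,-0.05],0.01],
  [[0,0,0],[0,0,-0.05],0.01],
  [[0,0,0],[0,0,0],0.01],
  [[0,0,0],[0,0,0],0.01],
])

```text
time: 12.55
eef_pos: [0.5494, 0.1108, 0.1454]
tcp_rot: [0.991, 0.133, -0.002, 0.0]
contact_force: [0.1, -0.3, -6.4]
opening: 0.218
finger_force: 61.6
```

```bash
python3 - <<'E'
from h import *
plan(.534,.407,.155,6)
E
```

```text
t 12.6 pos [0.5494 0.1108 0.1454] yaw 15.3 q6 1.32 F [ 0.1 -0.3 -6.4] open 0.218 ff 61.6
  tiltz [-0.004 -0.001 -1.   ] turn tool z 0.162 shift [ 0.0157 -0.2962 -0.0096]
```

Request:
drive_tool([
  [[0,0,0.162],[0,0,-0.01],0.01],
  [[0,0,0],[0.004,-0.055,0],0.01],
  [[0,0,0],[0.004,-0.055,0],0.01],
  [[0,0,0],[0.004,-0.055,0],0.01],
  [[0,0,0],[0.004,-0.055,0],0.01],
])

```text
time: 13.18
eef_pos: [0.5418, 0.3321, 0.153]
tcp_rot: [0.999, 0.052, -0.003, 0.002]
contact_force: [-0.1, -0.1, -5.8]
opening: 0.22
finger_force: 61.4
```

Request:
drive_tool([
  [[0,0,0],[0,-0.055,0],0.01],
  [[0,0,0],[0,-0.021,0],0.01],
  [[0,0,0],[0,0,0],0.01],
  [[0,0,0],[0,0,0],0.01],
])

```text
time: 13.68
eef_pos: [0.5356, 0.4054, 0.1554]
tcp_rot: [0.999, 0.052, -0.002, 0.001]
contact_force: [-0.2, -0.7, -5.3]
opening: 0.215
finger_force: 61.7
```

```bash
python3 - <<'E'
from h import *
plan(.534,.407,.0585,6)
E
```

```text
t 13.7 pos [0.5356 0.4054 0.1554] yaw 6.0 q6 1.96 F [-0.2 -0.7 -5.3] open 0.215 ff 61.7
  tiltz [-0.003 -0.003 -1.   ] turn tool z -0.0 shift [-0.0014 -0.0017  0.0969]
```

Request:
drive_tool([
  [[0,0,0],[0,0,0.04],0.01],
  [[0,0,0],[0,0,0.04],0.01],
  [[0,0,0],[0,0,0.01],0.01],
  [[0,0,0],[0,0,0.006],0.01],
  [[0,0,0],[0,0,0],0.01],
])

```text
time: 14.3
eef_pos: [0.5373, 0.4072, 0.0631]
tcp_rot: [0.999, 0.052, 0.001, -0.0]
contact_force: [-0.8, -0.7, -5.4]
opening: 0.22
finger_force: 61.6
```

Request:
drive_tool([
  [[0,0,0],[0,0,0.004],0.01],
  [[0,0,0],[0,0,0.001],0.01],
  [[0,0,0],[0,0,0],0.01],
])

```text
time: 14.68
eef_pos: [0.5366, 0.4075, 0.0576]
tcp_rot: [0.999, 0.052, 0.001, -0.0]
contact_force: [-1.6, -0.2, -1.2]
opening: 0.216
finger_force: 61.9
```

Request:
drive_tool([
  [[0,0,0],[0,0,0],0.04],
  [[0,0,0],[0,0,0],0.04],
  [[0,0,0],[0,0,-0.05],0.045],
  [[0,0,0],[0,0,-0.055],0.05],
  [[0,0,0],[0,0.06,0],0.05],
])

```text
time: 15.3
eef_pos: [0.5462, 0.3513, 0.1703]
tcp_rot: [0.998, 0.055, 0.008, -0.003]
contact_force: [1.1, 0.1, 0.0]
opening: 0.582
finger_force: 0.0
```

Request:
drive_tool([
  [[0,0,0],[-0.003,0.06,0],0.05],
  [[0,0,0],[-0.003,0.06,0],0.05],
  [[0,0,0],[-0.003,0.06,0],0.05],
  [[0,0,0],[-0.003,0.06,0],0.05],
  [[0,0,0],[0,0,0],0.05],
])

```text
time: 15.92
eef_pos: [0.5566, 0.1039, 0.1628]
tcp_rot: [0.999, 0.049, 0.001, 0.0]
contact_force: [-0.7, 0.3, 0.5]
opening: 0.585
finger_force: 0.0
```

```bash
python3 - <<'E'
from h import *
plan(.588,.003,.12,6.7)
c=shot('top');blues(c)
E
```

```text
t 15.9 pos [0.5566 0.1039 0.1628] yaw 5.7 q6 1.48 F [-0.7  0.3  0.5] open 0.585 ff 0.0
  tiltz [ 0.002 -0.001 -1.   ] turn tool z -0.018 shift [0.0194 0.1039 0.0428]
blue [353. 224.] xy [ 431.4 -117. ] [41.7 76.5] axis -3.1
blue [179. 187.] xy [532.1 406.2] [76.9 44.4] axis 6.2
blue [313. 170.] xy [589.5   4.8] [78.8 41.4] axis 6.7
blue [348. 167.] xy [ 601.2 -101.4] [41.5 78.7] axis -6.4
blue [76. 84.] xy [845.8 738.9] [43.3 34.7] axis 47.4
blue [353.  84.] xy [ 854.8 -113. ] [93.4 85. ] axis 0.8
```

Request:
drive_tool([
  [[0,0,-0.018],[0.01,0.05,0],0.05],
  [[0,0,0],[0.01,0.053,0.02],0.05],
  [[0,0,0],[0,0,0.022],0.05],
  [[0,0,0],[0,0,0],0.05],
  [[0,0,0],[0,0,0],0.05],
])

```text
time: 16.6
eef_pos: [0.5877, 0.0088, 0.1205]
tcp_rot: [0.998, 0.062, 0.001, 0.0]
contact_force: [0.1, 0.2, 0.0]
opening: 0.586
finger_force: 0.0
```

```bash
cat >> h.py <<'E'
def ribw(c,z=.054):
    "block centre(s) from the wrist camera: blue mask near the axis, cast on the rib's top"
    hsv=cv2.cvtColor(c['image'],cv2.COLOR_RGB2HSV)
    m=cv2.inRange(hsv,np.array((105,120,40)),np.array((125,255,255)))
    for ct in cv2.findContours(m,0,1)[0]:
        b=cv2.minAreaRect(ct)
        if cv2.contourArea(ct)>800 and 240<b[0][0]<410: print('wrist blob',np.round(b[0]),np.round(b[1]),round(b[2],1))
E
python3 - <<'E'
from h import *
plan(.589,.004,.046,6.7)
ribw(shot('wrist','w8'))
E
```

```text
t 16.6 pos [0.5877 0.0088 0.1205] yaw 7.1 q6 1.29 F [0.1 0.2 0. ] open 0.586 ff 0.0
  tiltz [ 0.001  0.    -1.   ] turn tool z 0.008 shift [0.0007 0.0049 0.0745]
wrist blob [332. 208.] [110.  57.] 90.0
```

Request:
drive_tool([
  [[0,0,0],[0.001,0.005,0.03],0.05],
  [[0,0,0],[0,0,0.035],0.05],
  [[0,0,0],[0,0,0.007],0.05],
  [[0,0,0],[0,0,0],0.01],
  [[0,0,0],[0,0,0],0.01],
])

```text
time: 17.27
eef_pos: [0.5903, 0.0026, 0.0498]
tcp_rot: [0.998, 0.062, 0.002, 0.0]
contact_force: [0.2, -0.8, -4.6]
opening: 0.219
finger_force: 59.8
```

Request:
drive_tool([
  [[0,0,0],[0,0,0],0.01],
  [[0,0,0],[0,0,0],0.01],
])

```text
time: 17.52
eef_pos: [0.5903, 0.0026, 0.0497]
tcp_rot: [0.998, 0.061, 0.002, 0.0]
contact_force: [-0.3, 2.3, 6.7]
opening: 0.22
finger_force: 61.2
```

Request:
drive_tool([
  [[0,0,0],[-0.006,0,0.001],0.01],
  [[0,0,0],[-0.006,0,0.001],0.01],
])

```text
time: 17.77
eef_pos: [0.5816, 0.0004, 0.0497]
tcp_rot: [0.998, 0.061, 0.006, 0.001]
contact_force: [5.2, 0.2, 10.8]
opening: 0.221
finger_force: 61.9
```

Request:
drive_tool([
  [[0,0,0],[-0.006,0,0.0],0.01],
  [[0,0,0],[-0.006,0,0],0.01],
])

```text
time: 18.02
eef_pos: [0.5695, -0.0012, 0.0497]
tcp_rot: [0.998, 0.061, 0.006, 0.001]
contact_force: [4.4, 1.2, 9.6]
opening: 0.216
finger_force: 61.6
```

Request:
drive_tool([
  [[0,0,0],[-0.006,0,0.0],0.01],
])

```text
time: 18.15
eef_pos: [0.5636, -0.0019, 0.0497]
tcp_rot: [0.998, 0.061, 0.006, 0.001]
contact_force: [4.6, 0.6, 9.1]
opening: 0.221
finger_force: 61.6
```

Request:
drive_tool([
  [[0,0,0],[0,0,0.002],0.01],
  [[0,0,0],[0.006,0,0],0.01],
  [[0,0,0],[0.006,0,0],0.01],
  [[0,0,0],[0.006,0,0],0.01],
])

```text
time: 18.65
eef_pos: [0.5789, 0.0, 0.0496]
tcp_rot: [0.998, 0.062, 0.001, 0.001]
contact_force: [-9.9, -1.6, 26.5]
opening: 0.219
finger_force: 64.2
```

Request:
drive_tool([
  [[0,0,0],[0.006,0,0.0],0.01],
])

```text
time: 18.77
eef_pos: [0.5849, 0.0007, 0.0496]
tcp_rot: [0.998, 0.062, 0.001, 0.001]
contact_force: [-9.1, -1.9, 25.8]
opening: 0.22
finger_force: 64.1
```

Request:
drive_tool([
  [[0,0,0],[-0.006,0,0],0.01],
  [[0,0,0],[-0.006,0,0],0.01],
  [[0,0,0],[-0.006,0,0],0.01],
])

```text
time: 19.15
eef_pos: [0.5718, -0.0015, 0.0498]
tcp_rot: [0.998, 0.061, 0.008, 0.002]
contact_force: [5.8, 1.3, 12.9]
opening: 0.222
finger_force: 62.3
```

Request:
drive_tool([
  [[0,0,0],[-0.006,0,0.0],0.01],
])

```text
time: 19.27
eef_pos: [0.5659, -0.0023, 0.0498]
tcp_rot: [0.998, 0.061, 0.008, 0.002]
contact_force: [5.6, 0.0, 14.2]
opening: 0.222
finger_force: 62.3
```

Request:
drive_tool([
  [[0,0,0],[0,0,-0.03],0.01],
  [[0,0,0],[0,0,-0.03],0.01],
  [[0,0,0],[0,0,-0.05],0.01],
  [[0,0,0],[0,0,0],0.01],
  [[0,0,0],[0,0,0],0.01],
])

```text
time: 19.9
eef_pos: [0.5572, -0.0009, 0.1513]
tcp_rot: [0.998, 0.061, -0.002, -0.0]
contact_force: [-0.6, 0.6, -4.8]
opening: 0.221
finger_force: 59.8
```

```bash
python3 - <<'E'
from h import *
plan(.469,-.424,.155,-7.5)
E
```

```text
t 19.9 pos [ 0.5572 -0.0009  0.1513] yaw 7.0 q6 1.26 F [-0.6  0.6 -4.8] open 0.221 ff 59.8
  tiltz [-0.004  0.001 -1.   ] turn tool z 0.254 shift [-0.0322  0.431  -0.0037]
```

Request:
drive_tool([
  [[0,0,0.127],[0,0,-0.004],0.01],
  [[0,0,0.127],[0,0,0],0.01],
  [[0,0,0],[-0.004,0.054,0],0.01],
  [[0,0,0],[-0.004,0.054,0],0.01],
  [[0,0,0],[-0.004,0.054,0],0.01],
])

```text
time: 20.52
eef_pos: [0.5235, -0.1604, 0.1539]
tcp_rot: [0.998, -0.065, -0.003, -0.001]
contact_force: [0.3, -0.1, -5.2]
opening: 0.218
finger_force: 60.3
```

Request:
drive_tool([
  [[0,0,0],[-0.004,0.054,0],0.01],
  [[0,0,0],[-0.004,0.054,0],0.01],
  [[0,0,0],[-0.004,0.03,0],0.01],
  [[0,0,0],[0,0,0],0.01],
  [[0,0,0],[0,0,0],0.01],
])

```text
time: 21.15
eef_pos: [0.4948, -0.2939, 0.1548]
tcp_rot: [0.998, -0.066, -0.002, -0.002]
contact_force: [0.2, 0.2, -5.5]
opening: 0.217
finger_force: 60.5
```

```bash
python3 - <<'E'
from h import *
plan(.469,-.424,.155,-7.5)
c=shot('wrist','w9')
E
```

```text
t 21.1 pos [ 0.4948 -0.2939  0.1548] yaw -7.5 q6 0.99 F [ 0.2  0.2 -5.5] open 0.217 ff 60.5
  tiltz [-0.004  0.004 -1.   ] turn tool z -0.001 shift [-0.0086  0.1323 -0.0002]
```

View pics/w9.png

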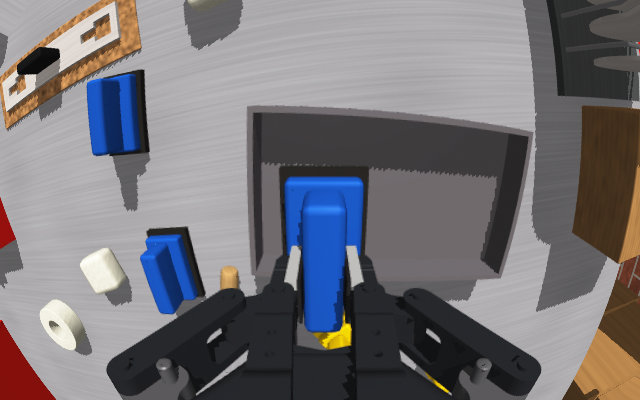

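```bash
python3 - <<'E'
from h import *
c=shot('wrist')
P=np.array([fonz(c,*q,.04)[:2] for q in [(248,106),(532,132),(501,280),(248,277)]]);print(np.round(P,3),P.mean(0))
for i in range(4): print(np.linalg.norm(P[i]-P[i-1]))
e=P[0]-P[1];print('yaw',np.degrees(np.arctan2(-e[0],e[1])))
E
```

```text
[[ 0.58  -0.245]
 [ 0.536 -0.49 ]
 [ 0.386 -0.466]
 [ 0.431 -0.215]] [ 0.4834517  -0.35383342]
0.15225204622068966
0.2481922013970514
0.15235001048713598
0.25520700409156655
yaw -10.261141282958105
```

Request:
drive_tool([
  [[0,0,0.045],[0,0,0],0.01],
  [[0,0,0],[0,0.045,0],0.01],
  [[0,0,0],[0,0.045,0],0.01],
  [[0,0,0],[0,0.045,0],0.01],
  [[0,0,0],[0,0,0],0.01],
])

```text
time: 21.88
eef_pos: [0.4721, -0.4303, 0.1576]
tcp_rot: [0.996, -0.089, 0.0, 0.001]
contact_force: [0.3, 0.2, -5.9]
opening: 0.218
finger_force: 60.9
```

```bash
python3 - <<'E'
from h import *
plan(.470,-.427,.0557,-10)
E
```

```text
t 21.9 pos [ 0.4721 -0.4303  0.1576] yaw -10.2 q6 0.85 F [ 0.3  0.2 -5.9] open 0.218 ff 60.9
  tiltz [ 0.    -0.001 -1.   ] turn tool z -0.004 shift [-0.0027 -0.0029  0.1019]
```

Request:
drive_tool([
  [[0,0,0],[-0.002,-0.003,0.04],0.01],
  [[0,0,0],[0,0,0.04],0.01],
  [[0,0,0],[0,0,0.016],0.01],
  [[0,0,0],[0,0,0.006],0.01],
  [[0,0,0],[0,0,0],0.01],
])

```text
time: 22.5
eef_pos: [0.4719, -0.4254, 0.057]
tcp_rot: [0.996, -0.088, 0.001, 0.001]
contact_force: [0.7, 0.3, -4.4]
opening: 0.219
finger_force: 60.9
```

Request:
drive_tool([
  [[0,0,0],[0,0,0.003],0.01],
  [[0,0,0],[0,0,0],0.01],
  [[0,0,0],[0,0,0],0.01],
])

```text
time: 22.88
eef_pos: [0.472, -0.4264, 0.0547]
tcp_rot: [0.996, -0.088, 0.002, 0.002]
contact_force: [1.1, -1.0, 1.9]
opening: 0.219
finger_force: 61.8
```

Touching; release and go to the block at px (353,224).

Request:
drive_tool([
  [[0,0,0],[0,0,0],0.04],
  [[0,0,0],[0,0,0],0.04],
  [[0,0,0],[0,0,-0.05],0.045],
  [[0,0,0],[0,0,-0.055],0.05],
  [[0,0,0],[0,-0.03,0],0.05],
])

```text
time: 23.5
eef_pos: [0.4784, -0.3994, 0.1647]
tcp_rot: [0.996, -0.089, 0.005, 0.005]
contact_force: [0.5, 0.5, -1.5]
opening: 0.583
finger_force: 0.0
```

Request:
drive_tool([
  [[0,0,-0.12],[0,0,0],0.05],
  [[0,0,0],[0,-0.055,0],0.05],
  [[0,0,0],[0,-0.055,0],0.05],
  [[0,0,0],[0,-0.055,0],0.05],
  [[0,0,0],[0,-0.055,0],0.05],
])

```text
time: 24.12
eef_pos: [0.4883, -0.1741, 0.1578]
tcp_rot: [1.0, -0.028, 0.0, 0.0]
contact_force: [0.6, -0.1, -0.7]
opening: 0.583
finger_force: 0.0
```

```bash
python3 - <<'E'
from h import *
blues(shot('top','t10'))
plan(.431,-.117,.12,-3.1)
E
```

```text
blue [456. 211.] xy [ 473.2 -422.2] [44. 78.] axis -10.4
blue [179. 187.] xy [532.1 406.2] [76.9 44.4] axis 6.2
blue [348. 167.] xy [ 601.2 -101.4] [41.5 78.7] axis -6.4
blue [76. 84.] xy [845.8 738.9] [43.3 34.7] axis 47.4
blue [353.  84.] xy [ 854.8 -113. ] [93.4 85. ] axis 0.8
t 24.2 pos [ 0.4876 -0.1683  0.157 ] yaw -3.0 q6 1.09 F [ 0.3  4.5 -1.8] open 0.584 ff 0.0
  tiltz [-0.002  0.005 -1.   ] turn tool z 0.001 shift [-0.0593 -0.0482  0.037 ]
```

Request:
drive_tool([
  [[0,0,0],[-0.03,-0.026,0],0.05],
  [[0,0,0],[-0.028,-0.026,0.02],0.05],
  [[0,0,0],[0,0,0.017],0.05],
  [[0,0,0],[0,0,0],0.05],
  [[0,0,0],[0,0,0],0.05],
])

```text
time: 24.8
eef_pos: [0.4342, -0.1212, 0.1215]
tcp_rot: [1.0, -0.028, 0.001, 0.0]
contact_force: [0.7, -0.5, 0.3]
opening: 0.582
finger_force: 0.0
```

```bash
python3 - <<'E'
from h import *
plan(.431,-.117,.046,-3.1)
ribw(shot('wrist','w10'))
E
```

```text
t 24.8 pos [ 0.4342 -0.1212  0.1215] yaw -3.2 q6 1.13 F [ 0.7 -0.5  0.3] open 0.582 ff 0.0
  tiltz [ 0.001 -0.001 -1.   ] turn tool z -0.002 shift [-0.0034 -0.004   0.0755]
wrist blob [320. 214.] [109.  55.] 90.0
wrist blob [284.  19.] [59. 40.] 1.2
```

Request:
drive_tool([
  [[0,0,0],[-0.003,-0.003,0.03],0.05],
  [[0,0,0],[0,0,0.035],0.05],
  [[0,0,0],[0,0,0.008],0.05],
  [[0,0,0],[0,0,0],0.01],
  [[0,0,0],[0,0,0],0.01],
])

```text
time: 25.48
eef_pos: [0.432, -0.1182, 0.0492]
tcp_rot: [1.0, -0.028, 0.001, 0.001]
contact_force: [0.4, -0.8, -0.9]
opening: 0.22
finger_force: 59.0
```

Request:
drive_tool([
  [[0,0,0],[0,0,0],0.01],
  [[0,0,0],[0,0,0.001],0.01],
])

```text
time: 25.72
eef_pos: [0.4321, -0.1183, 0.0491]
tcp_rot: [1.0, -0.028, 0.001, 0.001]
contact_force: [-6.4, 1.0, 16.7]
opening: 0.222
finger_force: 61.5
```

Request:
drive_tool([
  [[0,0,0],[0.006,0,0.001],0.01],
  [[0,0,0],[0.006,0,0],0.01],
  [[0,0,0],[0.006,0,0],0.01],
])

```text
time: 26.1
eef_pos: [0.4499, -0.1195, 0.0491]
tcp_rot: [1.0, -0.028, 0.0, 0.001]
contact_force: [-7.9, 0.9, 19.0]
opening: 0.224
finger_force: 61.8
```

Request:
drive_tool([
  [[0,0,0],[0.006,0,0.0],0.01],
  [[0,0,0],[0.006,0,0],0.01],
])

```text
time: 26.35
eef_pos: [0.4619, -0.1201, 0.0491]
tcp_rot: [1.0, -0.028, 0.0, 0.001]
contact_force: [-7.6, 0.8, 18.4]
opening: 0.219
finger_force: 61.8
```

Request:
drive_tool([
  [[0,0,0],[0.006,0,0.0],0.01],
])

```text
time: 26.48
eef_pos: [0.4678, -0.1204, 0.0491]
tcp_rot: [1.0, -0.028, 0.0, 0.001]
contact_force: [-8.8, -0.2, 18.8]
opening: 0.218
finger_force: 61.8
```

Request:
drive_tool([
  [[0,0,0],[0,0,-0.03],0.01],
  [[0,0,0],[0,0,-0.03],0.01],
  [[0,0,0],[0,0,-0.05],0.01],
  [[0,0,0],[0,0,0],0.01],
  [[0,0,0],[0,0,0],0.01],
])

```text
time: 27.1
eef_pos: [0.4651, -0.1187, 0.1537]
tcp_rot: [1.0, -0.028, -0.002, -0.001]
contact_force: [-0.4, -0.1, -7.1]
opening: 0.22
finger_force: 60.6
```

```bash
python3 - <<'E'
from h import *
plan(.496,-.282,.155,-10)
E
```

```text
t 27.1 pos [ 0.4651 -0.1187  0.1537] yaw -3.2 q6 1.17 F [-0.4 -0.1 -7.1] open 0.22 ff 60.6
  tiltz [-0.003  0.002 -1.   ] turn tool z 0.118 shift [ 0.0588  0.1555 -0.0013]
```

Request:
drive_tool([
  [[0,0,0.118],[0,0,0],0.01],
  [[0,0,0],[0.019,0.052,0],0.01],
  [[0,0,0],[0.019,0.052,0],0.01],
  [[0,0,0],[0.019,0.052,0],0.01],
  [[0,0,0],[0,0,0],0.01],
])

```text
time: 27.72
eef_pos: [0.4947, -0.2858, 0.1525]
tcp_rot: [0.996, -0.089, -0.002, -0.001]
contact_force: [0.6, 1.5, -5.2]
opening: 0.216
finger_force: 61.4
```

Request:
drive_tool([
  [[0,0,0],[0,0,0],0.01],
])

```text
time: 27.85
eef_pos: [0.494, -0.2817, 0.1522]
tcp_rot: [0.996, -0.087, -0.003, -0.002]
contact_force: [0.7, 0.4, -5.7]
opening: 0.218
finger_force: 61.3
```

```bash
python3 - <<'E'
from h import *
plan(.496,-.282,.055,-10)
E
```

```text
t 27.9 pos [ 0.494  -0.2817  0.1522] yaw -10.0 q6 1.05 F [ 0.7  0.4 -5.7] open 0.218 ff 61.3
  tiltz [-0.005  0.005 -1.   ] turn tool z -0.001 shift [ 0.002  -0.      0.0972]
```

Request:
drive_tool([
  [[0,0,0],[0,0,0.04],0.01],
  [[0,0,0],[0,0,0.04],0.01],
  [[0,0,0],[0,0,0.012],0.01],
  [[0,0,0],[0,0,0.005],0.01],
  [[0,0,0],[0,0,0],0.01],
])

```text
time: 28.48
eef_pos: [0.4966, -0.2832, 0.0598]
tcp_rot: [0.996, -0.087, 0.001, 0.001]
contact_force: [-0.3, -0.2, -6.0]
opening: 0.22
finger_force: 61.3
```

Request:
drive_tool([
  [[0,0,0],[0,0,0.001],0.01],
  [[0,0,0],[0,0,0],0.01],
])

```text
time: 28.72
eef_pos: [0.4963, -0.2835, 0.0588]
tcp_rot: [0.996, -0.087, 0.001, 0.001]
contact_force: [-0.1, -0.5, -5.2]
opening: 0.22
finger_force: 61.3
```

Request:
drive_tool([
  [[0,0,0],[0,0,0.004],0.01],
  [[0,0,0],[0,0,0.001],0.01],
  [[0,0,0],[0,0,0],0.01],
])

```text
time: 29.1
eef_pos: [0.4964, -0.2837, 0.0542]
tcp_rot: [0.996, -0.087, 0.001, 0.001]
contact_force: [-2.7, 1.3, 5.3]
opening: 0.218
finger_force: 62.9
```

Request:
drive_tool([
  [[0,0,0],[0,0,0],0.04],
  [[0,0,0],[0,0,0],0.04],
  [[0,0,0],[0,0,-0.05],0.045],
  [[0,0,0],[0,0,-0.055],0.05],
  [[0,0,0],[0,-0.03,0],0.05],
])

```text
time: 29.72
eef_pos: [0.5041, -0.2567, 0.164]
tcp_rot: [0.996, -0.088, 0.005, 0.004]
contact_force: [-0.5, 0.9, -0.3]
opening: 0.584
finger_force: 0.0
```

Request:
drive_tool([
  [[0,0,-0.06],[0,0,0],0.05],
  [[0,0,0],[0.025,-0.04,0],0.05],
  [[0,0,0],[0.025,-0.04,0],0.05],
  [[0,0,0],[0,0,0],0.05],
  [[0,0,0],[0,0,0],0.05],
])

```text
time: 30.35
eef_pos: [0.5595, -0.1797, 0.1573]
tcp_rot: [0.998, -0.057, -0.0, 0.0]
contact_force: [-0.0, -0.9, 0.3]
opening: 0.585
finger_force: 0.0
```

```bash
python3 - <<'E'
from h import *
blues(shot('top','t11'))
plan(.600,-.101,.12,-6.4)
E
```

```text
blue [456. 211.] xy [ 472.9 -422.3] [43.9 78.5] axis -10.2
blue [410. 203.] xy [ 495.3 -285.8] [35.6 77.6] axis -13.9
blue [179. 187.] xy [533.  405.9] [79.1 45.2] axis 6.1
blue [348. 167.] xy [ 601.2 -101.4] [41.5 78.7] axis -6.4
blue [76. 84.] xy [845.8 738.9] [43.3 34.7] axis 47.4
blue [353.  84.] xy [ 854.8 -113. ] [93.4 85. ] axis 0.8
t 30.4 pos [ 0.5593 -0.1801  0.1573] yaw -6.6 q6 1.2 F [ 0.9 -0.3  1.1] open 0.589 ff 0.0
  tiltz [-0. -0. -1.] turn tool z -0.003 shift [ 0.0316 -0.0831  0.0373]
```

Request:
drive_tool([
  [[0,0,0],[0.016,-0.041,0],0.05],
  [[0,0,0],[0.016,-0.041,0.02],0.05],
  [[0,0,0],[0,0,0.017],0.05],
  [[0,0,0],[0,0,0],0.05],
  [[0,0,0],[0,0,0],0.05],
])

```text
time: 31.02
eef_pos: [0.6006, -0.1034, 0.121]
tcp_rot: [0.998, -0.058, 0.0, 0.0]
contact_force: [-0.9, 0.3, 0.2]
opening: 0.59
finger_force: 0.0
```

```bash
python3 - <<'E'
from h import *
plan(.600,-.101,.046,-6.4)
ribw(shot('wrist','w11'))
E
```

```text
t 31.0 pos [ 0.6006 -0.1034  0.121 ] yaw -6.7 q6 1.35 F [-0.9  0.3  0.2] open 0.59 ff 0.0
  tiltz [ 0. -0. -1.] turn tool z -0.004 shift [-0.0009 -0.0023  0.075 ]
wrist blob [323. 209.] [110.  56.] 90.0
```

Request:
drive_tool([
  [[0,0,0],[-0.001,-0.001,0.03],0.05],
  [[0,0,0],[0,0,0.035],0.05],
  [[0,0,0],[0,0,0.008],0.05],
  [[0,0,0],[0,0,0],0.01],
  [[0,0,0],[0,0,0],0.01],
])

```text
time: 31.7
eef_pos: [0.6013, -0.1018, 0.0496]
tcp_rot: [0.998, -0.057, 0.002, 0.001]
contact_force: [-1.2, -2.2, -0.0]
opening: 0.221
finger_force: 62.5
```

Request:
drive_tool([
  [[0,0,0],[0,0,0],0.01],
  [[0,0,0],[0,0,0.001],0.01],
])

```text
time: 31.95
eef_pos: [0.6013, -0.1019, 0.0495]
tcp_rot: [0.998, -0.057, 0.001, 0.001]
contact_force: [-4.3, -4.3, 12.0]
opening: 0.222
finger_force: 64.0
```

Request:
drive_tool([
  [[0,0,0],[-0.006,0,0.001],0.01],
  [[0,0,0],[-0.006,0,0],0.01],
  [[0,0,0],[-0.006,0,0],0.01],
])

```text
time: 32.33
eef_pos: [0.5873, -0.0999, 0.0498]
tcp_rot: [0.998, -0.058, 0.007, 0.001]
contact_force: [5.5, -0.9, 4.2]
opening: 0.219
finger_force: 63.0
```

Request:
drive_tool([
  [[0,0,0],[-0.006,0,0.0],0.01],
  [[0,0,0],[-0.006,0,0],0.01],
])

```text
time: 32.58
eef_pos: [0.5754, -0.0985, 0.0498]
tcp_rot: [0.998, -0.058, 0.007, 0.001]
contact_force: [6.3, -2.0, 4.9]
opening: 0.22
finger_force: 63.0
```

Request:
drive_tool([
  [[0,0,0],[0.006,0,0.0],0.01],
  [[0,0,0],[0.006,0,0.0],0.01],
  [[0,0,0],[0.006,0,0.0],0.01],
])

```text
time: 32.95
eef_pos: [0.5849, -0.0992, 0.0496]
tcp_rot: [0.998, -0.056, -0.006, -0.0]
contact_force: [-21.1, 0.0, 26.6]
opening: 0.223
finger_force: 66.1
```

Request:
drive_tool([
  [[0,0,0],[0,0,-0.03],0.01],
  [[0,0,0],[0,0,-0.03],0.01],
  [[0,0,0],[0,0,-0.05],0.01],
  [[0,0,0],[0,0,0],0.01],
  [[0,0,0],[0,0,0],0.01],
])

```text
time: 33.58
eef_pos: [0.5866, -0.0985, 0.1535]
tcp_rot: [0.998, -0.057, -0.002, -0.001]
contact_force: [-0.6, -0.0, -5.8]
opening: 0.214
finger_force: 61.8
```

```bash
python3 - <<'E'
from h import *
plan(.549,.265,.155,6)
E
```

```text
t 33.6 pos [ 0.5866 -0.0985  0.1535] yaw -6.5 q6 1.35 F [-0.6 -0.  -5.8] open 0.214 ff 61.8
  tiltz [-0.004  0.002 -1.   ] turn tool z -0.219 shift [ 0.0006 -0.3655 -0.0015]
```

Request:
drive_tool([
  [[0,0,-0.11],[0,0,0],0.01],
  [[0,0,-0.109],[0,0,0],0.01],
  [[0,0,0],[0,-0.052,0],0.01],
  [[0,0,0],[0,-0.052,0],0.01],
  [[0,0,0],[0,-0.052,0],0.01],
])

```text
time: 34.2
eef_pos: [0.5692, 0.0574, 0.1518]
tcp_rot: [0.999, 0.052, -0.003, -0.001]
contact_force: [0.2, -0.1, -4.7]
opening: 0.224
finger_force: 61.9
```

Request:
drive_tool([
  [[0,0,0],[0,-0.052,0],0.01],
  [[0,0,0],[0,-0.052,0],0.01],
  [[0,0,0],[0,-0.052,0],0.01],
  [[0,0,0],[0,-0.053,0],0.01],
  [[0,0,0],[0,0,0],0.01],
])

```text
time: 34.83
eef_pos: [0.5468, 0.2667, 0.1518]
tcp_rot: [0.998, 0.055, -0.003, 0.0]
contact_force: [-0.9, 0.1, -6.6]
opening: 0.219
finger_force: 62.1
```

Request:
drive_tool([
  [[0,0,0],[0,0,0],0.01],
])

```text
time: 34.95
eef_pos: [0.5481, 0.2632, 0.1526]
tcp_rot: [0.999, 0.053, -0.003, 0.001]
contact_force: [-0.7, -0.6, -4.8]
opening: 0.221
finger_force: 62.1
```

```bash
python3 - <<'E'
from h import *
plan(.549,.265,.0546,6)
E
```

```text
t 35.0 pos [0.5481 0.2632 0.1526] yaw 6.1 q6 1.75 F [-0.7 -0.6 -4.8] open 0.221 ff 62.1
  tiltz [-0.005 -0.002 -1.   ] turn tool z 0.001 shift [ 0.001  -0.0017  0.098 ]
```

Request:
drive_tool([
  [[0,0,0],[0,0,0.04],0.01],
  [[0,0,0],[0,0,0.04],0.01],
  [[0,0,0],[0,0,0.014],0.01],
  [[0,0,0],[0,0,0.005],0.01],
  [[0,0,0],[0,0,0],0.01],
])

```text
time: 35.58
eef_pos: [0.5509, 0.2635, 0.0577]
tcp_rot: [0.999, 0.052, 0.001, -0.0]
contact_force: [-0.9, -0.1, -5.1]
opening: 0.22
finger_force: 62.0
```

Request:
drive_tool([
  [[0,0,0],[0,0,0.002],0.01],
  [[0,0,0],[0,0,0],0.01],
])

```text
time: 35.83
eef_pos: [0.5505, 0.2639, 0.0557]
tcp_rot: [0.999, 0.052, 0.001, -0.0]
contact_force: [0.1, 0.4, -4.6]
opening: 0.215
finger_force: 62.0
```

Request:
drive_tool([
  [[0,0,0],[0,0,0.002],0.01],
  [[0,0,0],[0,0,0],0.01],
])

```text
time: 36.08
eef_pos: [0.5505, 0.2639, 0.0545]
tcp_rot: [0.999, 0.052, 0.0, -0.0]
contact_force: [-3.3, -2.5, 4.2]
opening: 0.222
finger_force: 63.5
```

Request:
drive_tool([
  [[0,0,0],[0,0,0],0.04],
  [[0,0,0],[0,0,0],0.04],
  [[0,0,0],[0,0,-0.05],0.045],
  [[0,0,0],[0,0,-0.055],0.05],
  [[0,0,0],[-0.05,0,0],0.05],
])

```text
time: 36.7
eef_pos: [0.5062, 0.2597, 0.165]
tcp_rot: [0.999, 0.052, 0.008, -0.002]
contact_force: [-0.3, 0.8, -0.4]
opening: 0.584
finger_force: 0.0
```

Request:
drive_tool([
  [[0,0,0],[-0.04,0,-0.04],0.05],
  [[0,0,0],[0,0,-0.04],0.05],
  [[0,0,0],[0,0,0],0.05],
  [[0,0,0],[0,0,0],0.05],
])

```text
time: 37.2
eef_pos: [0.4604, 0.2542, 0.2372]
tcp_rot: [0.999, 0.052, 0.0, -0.0]
contact_force: [0.6, 0.2, -0.1]
opening: 0.579
finger_force: 0.0
```

```bash
python3 - <<'E'
from h import *
c=shot('top');d=shot('side')
blues(c)
a=cv2.resize(c['image'][100:260,150:490],(800,376));b=cv2.resize(d['image'][130:310,180:500],(398,224))
cv2.imwrite('pics/f.png',np.vstack([a,np.hstack([b,np.zeros((224,402,3),np.uint8)])])[:,:,::-1])
E
```

```text
blue [456. 211.] xy [ 473.2 -422.3] [44.  77.9] axis -10.4
blue [408. 202.] xy [ 496.8 -280.9] [42.8 77.6] axis -9.8
blue [227. 182.] xy [550.8 262.8] [78.4 43.6] axis 6.0
blue [76. 84.] xy [845.8 738.9] [43.3 34.7] axis 47.4
blue [353.  84.] xy [ 854.8 -113. ] [93.4 85. ] axis 0.8
```

View pics/f.png

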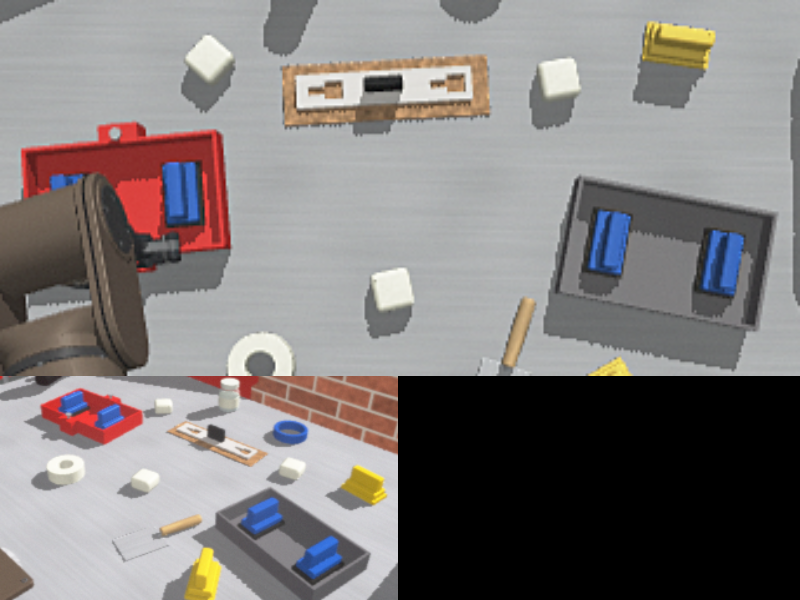

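```bash
python3 -c "
from plant import ctrl
print(ctrl.sign_off())"
```

```text
the job is handed in; nothing more can be done
None
```

The job is handed in: the bar lies flat and lengthwise on the mat, the two rougher blocks are in the red tray, the two smoother ones are in the grey tray, and the cheeses were not touched. I sorted them by drag-to-load ratios of about 0.65 and 0.3, two clear groups that both fall between the stated coarse and worn ranges; the hand-in returned no verdict.

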